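Find the deepest slot with a sprung depth gauge

ROBOT

A 6-joint arm with a two-finger parallel gripper is mounted at the origin on the work surface. World frame = base frame: x ahead of the robot, y to its left, z up, the work surface at z = 0. Lengths are in m, angles in rad, forces in N, time in s.
With the tool pointing down it reaches from about 0.35 to 0.775 m from the base axis. Payload 7.3 kg.
Tool frame: the origin (TCP) lies at the centre of the arm's flange, where the gripper is bolted on; the fingertips stand 178 mm ahead of it and the grasp point (between the pads) lies 159 mm ahead of it; z points along the fingers, y is the direction in which the jaws open and shut (so a half turn about z gives the same grasp; the last joint's range is limited). The gripper opens to 92 mm and grips with 3 to 60 N. Pads are 19 mm wide; open, the fingers measure 130 mm over their backs; the gripper's body (75 mm by 190 mm) begins 47 mm behind the grasp point.
Start: joints at [1.009, 0.342, 1.524, -0, 1.275, -0.146], TCP at [0.212, 0.48, 0.405] pointing down, gripper open.
Joint ranges: [-2.53, 2.53], [-0.77, 2.02], [0.04, 2.7], [-1, 4.14], [0.28, 2.66], [-3.11, 3.11]. Speed limits (rad/s): [2.57, 2.57, 3.14, 3.14, 3.14, 3.14].

INTERFACE

Orientations are given as a unit quaternion [x, y, z, w].
In Python, from workcell import * gives the robot as it stands. The module is installed in compiled form; this text tells all that it offers.
- The arm moves only by the tool carry_out, never from a script. Its argument "series" is one flat list of numbers, 7 for each row, row after row: the turn, a rotation vector about the world's x, y, z scaled (see below), then the shift along the world's x, y, z scaled (see below), then the closure, from 0 (fully open) to 1 (shut). A call has 1 to 8 rows; each row is the pose to reach, as a shift and turn from the pose commanded when the call began; what a row does not reach only later rows make up. The controller multiplies each number of a shift by 0.12 m and each number of a turn by 30 degrees. A row lasts 1/8 s, in which the tool goes at most 62.5 mm and 10.7 degrees, less where a joint would pass 70% of its speed; a pose out of reach is approached as far as the arm can. A call with a number of a shift or a turn outside -1 to 1 is refused whole. A call with a gripper value outside its range is refused whole. The fingers move at their own pace and stop on an object; "squeeze" is the grip in N (left out, the last holds). Time passes only in rows, so rows that repeat a pose let the fingers close. It gives the time, the measured TCP pose, the force and the opening at its end, in the units of the state.
- read_state(): the state, without advancing time (a new reading comes with each control period).
- camera(name): name is "side" or "top" or "wrist"; returns a dict with "frame" (400x640x3 uint8, red, green, blue), "depth" (400x640 float32, m along the optical axis (not along the pixel's ray), 0 where there is no reading), "camera_matrix" (3x3 intrinsics, pixels), "world_to_cam" (4x4, takes a point from world to camera coordinates); the wrist camera has in their place "tool_from_camera" (4x4, takes a point from camera to tool coordinates, whose origin is the TCP and whose axes are the flange's). Camera axes: x right, y up, looking along -z (the intrinsics and any distortion apply to the point x, -y, -z); pixel columns grow to the right and rows downward; lengths in m; the calibration is good to about 2 mm. A picture is of the moment at which its call begins: read the wrist's pose just before it.
- finish_job(): hands the job in, once; it reports no verdict.
The state is a dict: "time": time; "joint_pos": joint angles; "dq": joint speeds; "effort": joint torques, N m; "position": TCP position; "tcp_rot": TCP orientation; "force": force on the tool from outside, world axes, zero at the start; "ft_torque": the same for the moment, N m; "finger_gap": opening from 0.0 (shut) to 1.0 (fully open).
Only numpy, scipy, OpenCV 4.12 (cv2) and the standard library are available. Lean on these libraries where they do the work, as an engineer would, in place of code of your own. Each camera call takes 0.05 s, during which the arm holds its last target. There are 200 camera calls.

TASK

One of the three slots milled in the steel coupons in the grey frame is deeper than the other two. Find it by probing with the sprung depth gauge from the black stand, then push the gauge down there until its base sits flat with the probe on the slot's bottom, hold it down a moment, and let go so that it stays standing flat in the deepest slot for the instructor to read. Leave everything else where it is.

Things in the scene. Friction and masses are not known exactly. Their poses are not given: they have to be found in the camera images.
- frame: grey plate 150 (x) x 190 (y) x 6 mm fixed to the bench, low steel rails across its x ends. Origin under its centre. On it, side by side along y, are three look-alike fixed steel coupons, each 110 (x) x 42 (y) mm, tops level 31 mm above the bench. Each has one closed-ended slot in its top, 40 mm long (x), 6 mm wide (y), in its middle
- place1 (a point): nominal middle of the first slot (frame x = 0, y = -54 mm) at the height of the coupon tops (31 mm); axes as the frame. Coupons are laid in by hand: the real slot lies up to 5 mm either side in y and 2 mm in x. Gaps of up to 22 mm between coupons are not slots
- place2 (a point): the same for the second slot (frame y = 0). The three slots are 12, 8 and 5 mm deep; which is which changes from start to start
- place3 (a point): the same for the third slot (frame y = +54 mm)
- stand: black stand fixed to the bench, foot 60 (x) x 110 (y) mm, with two ledges (tops 22 mm above the bench, 34 mm gap between them in y) on which the ends of the gauge's base rest at the start
- gauge: depth gauge, 0.5 kg: steel base 26 (x) x 64 (y) x 14 mm, on it an upright aluminium body 40 (x) x 24 (y) x 58 mm, to be gripped across the 24 mm (y). Origin: centre of the base's underside, z up. The probe, 4 mm thick, flat-tipped, comes out there and reaches 15 mm below. Its own weight does not push the probe in, but once pressed flat it stays flat
- gauge_grip (a point): middle of the gauge's grip body, 50 mm above the base's underside, on the probe's axis; axes as the gauge
- gauge_foot (a point): centre of the base's underside, the gauge's origin. Turn the gauge so that the base's long side (y) lies across the slot, along the frame's y
- probe (a joint): how far the probe is pushed into the gauge (m): 0 fully out, 0.015 flush. With the base flat, slot depth = 0.015 minus this. Pushing in takes 6.5 to 7.3 N (spring 4.0 to 4.8 N, drag 2.5 N); unloaded, it springs out. A small steel pointer on both x faces of the grip body rises with it
- brush: bystander, loose: wire brush, 170 mm long, lying; leave alone
- hammer: bystander, loose: hammer, 220 mm long, lying; leave alone
- square: bystander, loose: small grey L-shaped set square, legs 70 mm, 18 mm high, origin under the corner; leave alone
- tin: bystander, loose: aluminium can, 60 mm wide, 70 mm high; leave alone
- disc: bystander, loose: black grinding disc, 90 mm across, 12 mm thick; leave alone
- offcut: bystander, loose: steel bar offcut 70 x 30 x 12 mm; leave alone
- cup: bystander, loose: steel cup, 70 mm wide, 60 mm high; leave alone
Things that resemble listed ones, but are neither listed nor needed, are in the scene too. Leave any pink look-alike of the gauge alone. Several things have the shape of the frame; the one meant has the colours described above.

How it is judged:
By the outcome, as a careful person would: the job done as asked, in the order asked, and still so for the second after the job is handed in, with the robot touching nothing.
It also fails if it takes over 64 s, if anything falls off the work surface, if the arm or the gripper's body presses on something with over 40 N, if the wrist force passes 120 N, or if a joint passes its speed limit or range.

## Working session

There is one attempt and no reset: what is moved stays moved. The work goes in short steps, Python scripts to look and compute and a tool call to move; the robot and the scene stay as the last step left them, time stands still between calls to the robot, and variables do not carry over. Pictures are saved under pics/ and viewed, about 8 in all and at most 12, crops included, and the job is handed in when it is done.

Besides the shell and the picture viewer there is one more tool, called after "Call:" as name(argument=value, ...) on one line, values as JSON. carry_out: Moves the arm, as the interface text tells. Shifts and turns lie within -1 to 1; 1 stands for 0.12 m of shift or 30 degrees of turn. Its arguments: {"type":"object","properties":{"series":{"type":"array","items":{"type":"number","minimum":-1,"maximum":1}},"squeeze":{"type":"number"}},"required":["series"]}

```bash
mkdir -p pics; cat > h.py <<'E'
from workcell import *
import numpy as np, cv2
from scipy.spatial.transform import Rotation as R
def save(n,f): cv2.imwrite(f'pics/{n}.png',f[:,:,::-1])
def get(name):
    s=read_state(); c=camera(name)
    K=np.array(c['camera_matrix'])
    if name=='wrist':
        T=np.eye(4);T[:3,:3]=R.from_quat(s['tcp_rot']).as_matrix();T[:3,3]=s['position']
        c2w=T@np.array(c['tool_from_camera'])
    else: c2w=np.linalg.inv(np.array(c['world_to_cam']))
    return c['frame'],c['depth'],K,c2w
def ray(K,c2w,u,v,z):
    d=c2w[:3,:3]@np.array([(u-K[0,2])/K[0,0],-(v-K[1,2])/K[1,1],-1.]);o=c2w[:3,3]
    return o+d*(z-o[2])/d[2]
def proj(K,c2w,p):
    q=np.linalg.inv(c2w)@np.append(p,1); return K[0,2]+K[0,0]*q[0]/-q[2], K[1,2]-K[1,1]*q[1]/-q[2]
def cloud(D,K,c2w):
    v,u=np.mgrid[:D.shape[0],:D.shape[1]]
    P=np.stack([(u-K[0,2])/K[0,0]*D,-(v-K[1,2])/K[1,1]*D,-D],-1)
    return P@c2w[:3,:3].T+c2w[:3,3]
E
python3 - <<'E'
from h import *
s=read_state();print(s)
F=[]
for n in('top','side'):
    f,d,K,c=get(n); save(n+'0',f); print(n,K.tolist(),c.round(3).tolist())
    np.savez(n+'0',f=f,d=d,K=K,c=c)
E
```

```text
{'time': 0.0, 'joint_pos': array([ 1.00902508e+00,  3.42706036e-01,  1.52500878e+00, -9.10657982e-06,
        1.27538413e+00, -1.46010663e-01]), 'dq': array([ 5.86794039e-04,  4.34640394e-04, -8.61624215e-04,  1.09944712e-03,
        8.28938296e-05,  4.63349173e-04]), 'effort': array([ 2.46312266e-03, -4.31246459e+01, -2.44220459e+01,  7.19482871e-02,
        5.60056453e-02, -1.42883441e-04]), 'position': array([0.21195375, 0.48016645, 0.40405629]), 'tcp_rot': array([ 2.06384935e-01,  9.78470588e-01, -7.07986843e-04, -2.56918874e-04]), 'force': array([-0.54449698,  0.0510409 , -0.48908913]), 'ft_torque': array([-0.02247799, -0.02569183, -0.0318408 ]), 'finger_gap': 1.0004587065797292}
top [[395.97456225001054, 0.0, 319.5523300205316], [0.0, 395.97456225001054, 212.09144561799707], [0.0, 0.0, 1.0]] [[-0.026, 0.975, -0.223, 0.277], [-1.0, -0.025, 0.004, 0.003], [-0.001, 0.223, 0.975, 1.046], [0.0, 0.0, 0.0, 1.0]]
side [[417.9752198530044, 0.0, 317.327354100183], [0.0, 417.9752198530044, 212.20288791596283], [0.0, 0.0, 1.0]] [[0.772, 0.368, -0.518, -0.135], [-0.635, 0.468, -0.614, -0.722], [0.016, 0.803, 0.596, 0.798], [0.0, 0.0, 0.0, 1.0]]
```

View pics/top0.png

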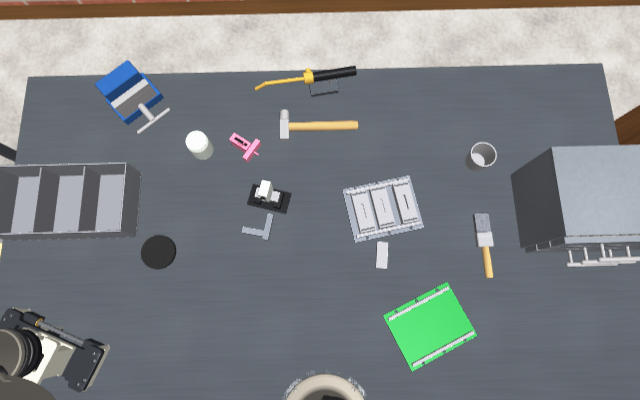

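View pics/side0.png

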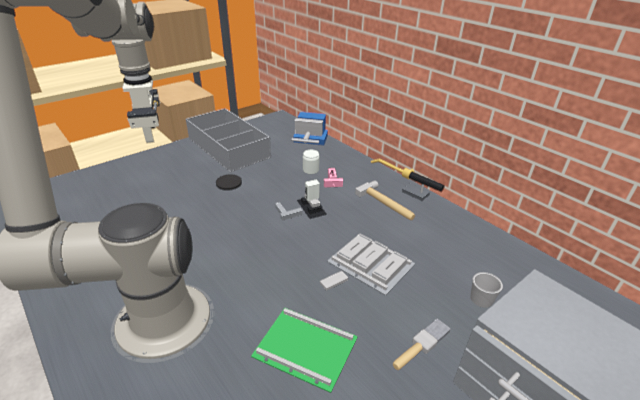

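Top view: the gauge is on the black stand at about (268,195) and the frame is at (384,209). The pink look-alike is at (245,146), the square at (260,228) and the offcut at (382,255). Next I measure rough poses.

```bash
python3 - <<'E'
from h import *
z=np.load('top0.npz');f,d,K,c=z['f'],z['d'],z['K'],z['c']
P=cloud(d,K,c)
def rect(m,zz,name):
    cs,_=cv2.findContours(m.astype(np.uint8),0,2);q=max(cs,key=cv2.contourArea)[:,0]
    p=np.array([ray(K,c,u,v,zz)[:2] for u,v in q],np.float32)
    r=cv2.minAreaRect(p*1000);print(name,r)
roi=np.zeros(f.shape[:2],bool);roi[175:220,240:300]=1
mx=f.max(2);rect(roi&(mx<40),0.005,'stand')
roi[:]=0;roi[165:250,335:432]=1
rect(roi&(mx>95),0.01,'frame')
roi[:]=0;roi[175:215,245:295]=1
m=roi&(P[...,2]>0.075);print('gauge top',P[m].mean(0),m.sum(),P[m][:,2].max())
E
```

```text
stand ((546.5912475585938, 103.26461029052734), (17.343101501464844, 47.22688674926758), 54.7772216796875)
frame ((526.1432495117188, -175.8309783935547), (266.5930480957031, 232.697265625), 88.50938415527344)
gauge top [0.54174752 0.12823989 0.14540033] 195 1.045922168297835
```

Call:
carry_out(series=[0,0,0,0.37,-0.45,0,0,0,0,0,0.75,-0.9,0,0,0,0,0,0.75,-0.9,0,0])

```text
time: 0.48
position: [0.3036, 0.3701, 0.4045]
tcp_rot: [0.208, 0.978, -0.0, -0.0]
force: [-0.4, -0.0, 0.1]
finger_gap: 1.003
```

Call:
carry_out(series=[0,0,0,0.37,-0.45,0,0,0,0,0,0.75,-0.9,0,0,0,0,0,0.75,-0.9,0,0])

```text
time: 0.85
position: [0.3936, 0.2625, 0.4045]
tcp_rot: [0.208, 0.978, -0.0, -0.0]
force: [-0.7, 0.2, -0.4]
finger_gap: 0.997
```

Call:
carry_out(series=[0,0,0,0.37,-0.45,0,0,0,0,0,0.7,-0.9,0,0,0,0,0,0.7,-0.9,0,0,0,0,0,0.7,-0.9,0,0])

```text
time: 1.35
position: [0.4759, 0.1567, 0.4043]
tcp_rot: [0.207, 0.978, 0.0, -0.001]
force: [-0.3, 0.2, -1.0]
finger_gap: 1.002
```

```bash
python3 - <<'E'
from h import *
s=read_state();print(s['time'],s['position'],s['tcp_rot'])
f,d,K,c=get('wrist'); save('w1',f); print(K,c.round(3)); np.savez('w1',f=f,d=d,K=K,c=c)
E
```

```text
1.35 [0.47594391 0.15670361 0.40433703] [ 2.06847699e-01  9.78372921e-01  1.81418142e-04 -6.50487469e-04]
[[281.47768237   0.         317.75393094]
 [  0.         281.47768237 205.56085554]
 [  0.           0.           1.        ]] [[ 0.405 -0.883 -0.237  0.412]
 [ 0.914  0.391  0.105  0.185]
 [-0.    -0.259  0.966  0.384]
 [ 0.     0.     0.     1.   ]]
```

View pics/w1.png

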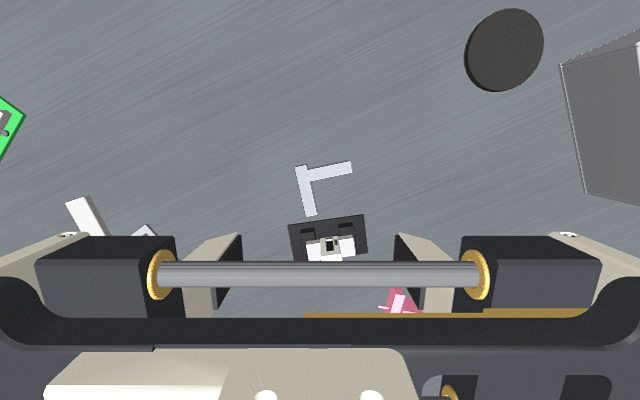

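The wrist image shows the stand at (328,238), partly hidden behind the gripper, with its edge turned about 7° from the jaws. I'll move the camera further out for a clear view.

Call:
carry_out(series=[0,0,0,0.35,-0.15,0,0,0,0,0,0.7,-0.3,0,0,0,0,0,0.7,-0.3,0,0])

```text
time: 1.78
position: [0.5611, 0.1212, 0.404]
tcp_rot: [0.206, 0.979, 0.0, -0.0]
force: [-0.2, 0.0, -0.7]
finger_gap: 1.0
```

```bash
python3 - <<'E'
from h import *
s=read_state();print(s['time'],s['position'],s['tcp_rot'])
f,d,K,c=get('wrist'); np.savez('w2',f=f,d=d,K=K,c=c)
P=cloud(d,K,c)
roi=np.zeros(f.shape[:2],bool);roi[90:255,240:420]=1
m=roi&(f.max(2)<60)&(P[...,2]<0.04)
for zlo,zhi,n in((0.073,0.1,'top'),(0.025,0.045,'base')):
    mm=roi&(d>0)&(P[...,2]>zlo)&(P[...,2]<zhi)
    if mm.sum()>10: print(n,mm.sum(),P[mm].mean(0),np.median(P[mm][:,2]),cv2.minAreaRect((P[mm][:,:2]*1000).astype(np.float32)))
crop=f[100:260,220:440]; save('w2',cv2.resize(crop,None,fx=3.5,fy=3.5,interpolation=cv2.INTER_CUBIC))
E
```

```text
1.775 [0.56105405 0.12115179 0.40402696] [ 2.06170689e-01  9.78516024e-01  1.27435471e-04 -1.44234083e-04]
top 890 [0.55808708 0.13823797 0.09252516] 0.09325611021943239 ((559.6715698242188, 137.81776428222656), (23.956087112426758, 40.8398551940918), 74.99857330322266)
base 653 [0.56463138 0.14021079 0.03478854] 0.035301509793859265 ((603.3480834960938, 162.1739501953125), (161.49789428710938, 61.75688934326172), 29.507274627685547)
```

View pics/w2.png

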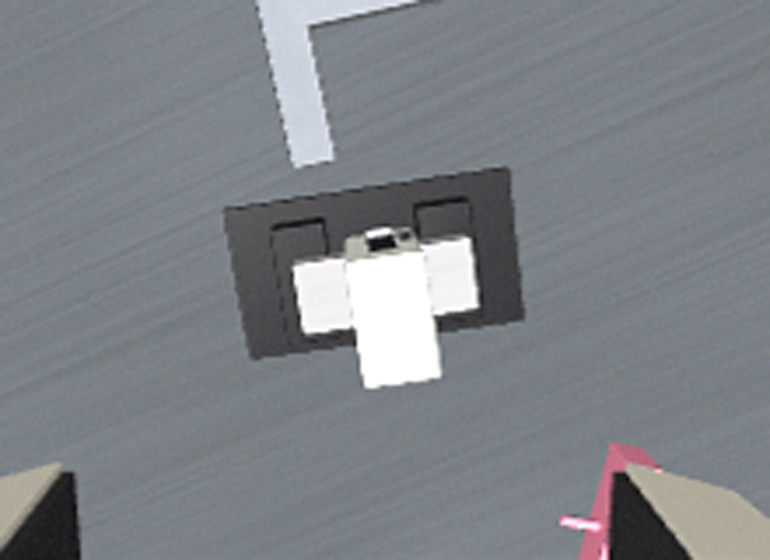

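The gauge top is at (0.5597, 0.1378) with its y axis at 75° and its height at 94 mm, which agrees with the listing. I'll turn +8.8°, shift, part-close the fingers and descend.

Call:
carry_out(series=[0,0,0.295,-0.01,0.14,-0.35,0.45,0,0,0.295,-0.01,0.14,-0.75,0.45,0,0,0.295,-0.01,0.14,-0.75,0.45,0,0,0.295,-0.01,0.14,-0.75,0.45], squeeze=40)

```text
time: 2.33
position: [0.5587, 0.138, 0.3168]
tcp_rot: [0.13, 0.992, 0.0, 0.001]
force: [-0.2, 0.2, 0.5]
finger_gap: 0.613
```

```bash
python3 - <<'E'
from h import *
s=read_state();print(s['time'],s['position'],s['tcp_rot'],s['finger_gap'])
f,d,K,c=get('wrist'); save('w3',f)
E
```

```text
2.325 [0.55869286 0.13803894 0.31675079] [1.29751722e-01 9.91545841e-01 3.76196311e-04 1.09277557e-03] 0.6134506000425682
```

View pics/w3.png

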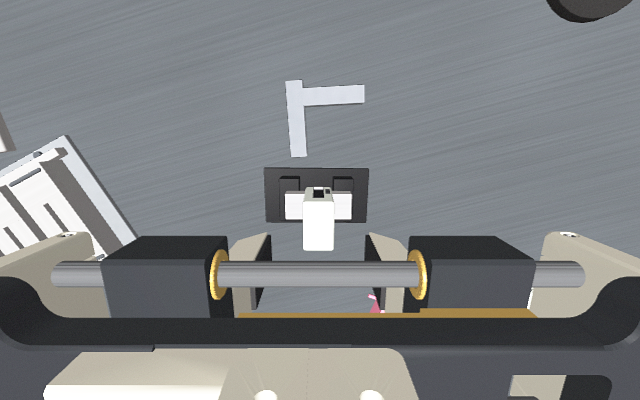

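The gauge is centred between the fingers at column 318 and square to them. I'll descend and grip.

Call:
carry_out(series=[0,0,0,0,0,-0.35,0.45,0,0,0,0,0,-0.7,0.45,0,0,0,0,0,-0.715,0.45,0,0,0,0,0,-0.715,0.9,0,0,0,0,0,-0.715,0.9,0,0,0,0,0,-0.715,0.9,0,0,0,0,0,-0.715,0.9,0,0,0,0,0,-0.715,0.9], squeeze=50)

```text
time: 3.38
position: [0.5593, 0.1373, 0.2304]
tcp_rot: [0.13, 0.991, 0.0, 0.001]
force: [-0.2, 2.0, 7.2]
finger_gap: 0.258
```

```bash
python3 - <<'E'
from h import *
s=read_state();print(s)
E
```

```text
{'time': 3.375, 'joint_pos': array([ 1.07681929e-01,  6.19959060e-01,  1.59228463e+00,  3.43135017e-04,
        9.26517242e-01, -1.20209828e+00]), 'dq': array([ 0.00089331, -0.00041991, -0.0006695 , -0.00157869,  0.00170675,
        0.00119851]), 'effort': array([-9.30483509e-01, -4.78606403e+01, -1.75729394e+01, -2.51099383e-01,
       -6.49913843e-02, -2.75584316e-02]), 'position': array([0.55930198, 0.13734433, 0.23042382]), 'tcp_rot': array([1.30239742e-01, 9.91481511e-01, 4.67506464e-04, 1.34348574e-03]), 'force': array([-0.2441564 ,  1.98016879,  7.19708971]), 'ft_torque': array([ 0.02775664,  0.12183675, -0.04145066]), 'finger_gap': 0.25793284397885796}
```

Call:
carry_out(series=[0,0,0,0,0,0.3,0.9,0,0,0,0,0,0.7,0.9,0,0,0,0,0,1,0.9,0,0,0,0,0,1,0.9])

```text
time: 3.88
position: [0.5591, 0.1371, 0.351]
tcp_rot: [0.13, 0.991, 0.001, 0.002]
force: [0.9, 0.1, -6.3]
finger_gap: 0.258
```

Call:
carry_out(series=[0,0,0.2,0.1,-0.35,0,0.9,0,0,0.43,0.2,-0.8,0,0.9,0,0,0.43,0.2,-0.8,0,0.9])

```text
time: 4.25
position: [0.583, 0.0375, 0.3458]
tcp_rot: [0.02, 1.0, -0.001, -0.002]
force: [-0.2, 1.2, -5.1]
finger_gap: 0.257
```

Call:
carry_out(series=[0,0,0.2,0.1,-0.35,0,0.9,0,0,0.43,0.2,-0.8,0,0.9,0,0,0.43,0.2,-0.8,0,0.9])

```text
time: 4.62
position: [0.6069, -0.058, 0.3461]
tcp_rot: [-0.092, 0.996, 0.0, -0.002]
force: [0.2, 0.6, -6.2]
finger_gap: 0.263
```

Call:
carry_out(series=[0,0,0,0,-0.4,0,0.9,0,0,0,0,-0.8,0,0.9,0,0,0,0,-0.8,0,0.9,0,0,0,0,-0.8,0,0.9])

```text
time: 5.12
position: [0.6066, -0.1499, 0.3471]
tcp_rot: [-0.094, 0.996, 0.001, -0.001]
force: [0.8, -0.8, -6.0]
finger_gap: 0.26
```

```bash
python3 - <<'E'
from h import *
s=read_state();print(s['time'],s['position'],s['tcp_rot'],s['finger_gap'],s['force'],s['ft_torque'])
f,d,K,c=get('wrist'); save('w4',f); np.savez('w4',f=f,d=d,K=K,c=c)
E
```

```text
5.125 [ 0.60656497 -0.14986322  0.34714685] [-0.09395301  0.99557491  0.00120113 -0.00140679] 0.26043168399983124 [ 0.82840334 -0.81893941 -5.98076036] [ 0.10171817  0.02683212 -0.06049593]
```

View pics/w4.png

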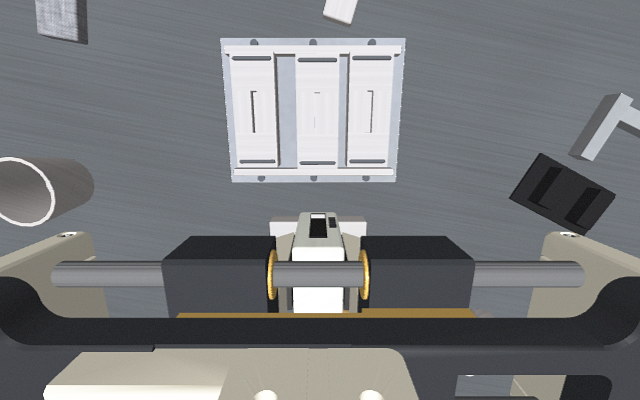

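The three slots are at about (253,110), (316,110) and (371,110). Image left is frame -y, so these are places 1, 2 and 3. Next I measure the frame yaw and the slots.

```bash
python3 - <<'E'
from h import *
z=np.load('w4.npz');f,d,K,c=[z[k] for k in 'fdKc']
P=cloud(d,K,c)
hsv=cv2.cvtColor(f,cv2.COLOR_RGB2GRAY)
roi=np.zeros(f.shape[:2],bool);roi[30:190,210:415]=1
m=roi&(P[...,2]>0.002)&(P[...,2]<0.05)
cs,_=cv2.findContours(m.astype(np.uint8),0,2);q=max(cs,key=cv2.contourArea)[:,0]
p=np.array([ray(K,c,u,v,.006)[:2] for u,v in q],np.float32)*1000
r=cv2.minAreaRect(p);print('frame',r)
np.set_printoptions(linewidth=250)
for v in(100,110,120):print(hsv[v,240:270],hsv[v,302:332],hsv[v,356:386])
for v in(100,110,120):print((P[v,240:270,2]*1000).round())
crop=f[80:140,235:395]; save('w4c',cv2.resize(crop,None,fx=5,fy=5,interpolation=cv2.INTER_CUBIC))
E
```

```text
frame ((521.8274536132812, -170.47866821289062), (148.52264404296875, 189.08511352539062), 10.830510139465332)
[236 234 233 232 231 229 230 233 234 236 220 128  84 155 233 236 233 231 231 230 231 234 233 237 235 235 232 232 233 230] [235 236 236 233 232 233 231 231 233 234 235 234 234 236 236 233 233 232 232 231 230 232 234 233 237 235 235 233 232 233] [234 234 232 232 231 230 232 234 234 234 235 236 235 234 236 195 116 220 234 231 232 233 234 236 235 235 233 233 231 229]
[235 234 233 233 232 231 231 233 234 235 239 196 114  80 231 239 234 233 231 230 231 233 233 235 235 236 234 233 233 231] [234 238 235 232 232 233 231 231 234 233 233 233 235 235 235 232 231 233 232 230 230 232 232 233 234 236 235 233 232 232] [234 233 233 232 231 230 234 233 234 233 235 234 235 233 238 149 156 227 231 231 232 233 235 235 235 234 233 232 231 231]
[235 236 234 234 232 232 229 232 233 233 235 240 146  83 153 234 237 234 232 231 230 232 233 235 235 236 234 232 233 231] [235 235 234 233 233 231 232 231 234 233 234 232 214 231 235 233 232 233 231 231 231 231 232 233 235 235 235 233 233 233] [234 233 234 233 230 232 233 234 232 232 234 234 233 236 194 116 220 233 232 231 232 234 238 235 233 234 232 231 231 233]
[30. 31. 30. 32. 32. 30. 30. 31. 30. 31. 29. 28. 23. 18. 18. 19. 19. 31. 30. 31. 31. 31. 30. 31. 30. 30. 29. 31. 31. 29.]
[31. 31. 32. 30. 30. 29. 31. 32. 31. 31. 30. 30. 25. 21. 18. 19. 18. 30. 30. 30. 30. 31. 29. 30. 29. 31. 31. 30. 30. 30.]
[31. 30. 31. 30. 31. 32. 30. 30. 30. 31. 30. 31. 28. 23. 18. 19. 19. 18. 29. 30. 31. 31. 31. 30. 30. 31. 31. 30. 31. 31.]
```

View pics/w4c.png

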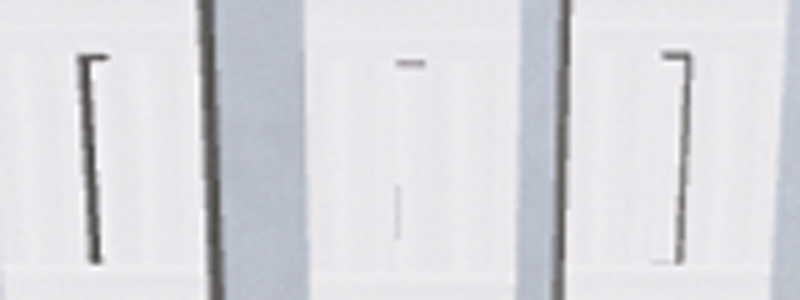

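```bash
cat > slots.py <<'E'
from h import *
def slots(d,K,c,roi,C,yaw,tag=''):
    P=cloud(d,K,c); Rz=np.array([[np.cos(yaw),np.sin(yaw)],[-np.sin(yaw),np.cos(yaw)]])
    q=(P[...,:2]-C)@Rz.T
    # xy where each pixel's ray meets the coupon tops
    o=c[:3,3]; T=o+(P-o)*((.031-o[2])/(P[...,2]-o[2]))[...,None]; t=(T[...,:2]-C)@Rz.T
    for i,y0 in enumerate((-.054,0,.054)):
        near=roi&(d>0)&(abs(t[...,0])<.03)&(abs(t[...,1]-y0)<.0105)
        top=np.median(P[near][:,2])
        m=near&(P[...,2]<top-.0035)
        m=cv2.morphologyEx(m.astype(np.uint8),cv2.MORPH_OPEN,np.ones((2,2)))>0
        px=np.sqrt(np.linalg.norm(np.cross(t[150,300]-t[150,301],t[150,300]-t[151,300]))) if 0 else 0
        r=cv2.minAreaRect((t[m]*1000).astype(np.float32))
        ctr=t[m].mean(0); w=C+Rz.T@ctr
        print(tag,i+1,m.sum(),'top',top.round(4),'depth mm',((top-np.percentile(P[m][:,2],25))*1e3).round(1),'rect',np.round(r[0],1),np.round(r[1],1),round(r[2],1),'frame mm',(ctr*1e3).round(2),'world',w.round(4))
E
python3 - <<'E'
from slots import *
z=np.load('w4.npz');f,d,K,c=[z[k] for k in 'fdKc']
roi=np.zeros(d.shape,bool);roi[30:190,210:415]=1
slots(d,K,c,roi,np.array([.5218,-.1705]),np.deg2rad(10.83))
E
```

```text
1 214 top 0.0303 depth mm 12.0 rect [ -0.3 -57. ] [ 5.2 39. ] 90.0 frame mm [nan nan] world [nan nan]
 2 236 top 0.0303 depth mm 5.2 rect [1.1 5.1] [ 5.1 38.1] 90.0 frame mm [0.75 5.09] world [ 0.5216 -0.1654]
 3 215 top 0.0303 depth mm 8.1 rect [-0.3 57. ] [ 5.1 39. ] 89.8 frame mm [nan nan] world [nan nan]slots.py:6: RuntimeWarning: divide by zero encountered in divide
  o=c[:3,3]; T=o+(P-o)*((.031-o[2])/(P[...,2]-o[2]))[...,None]; t=(T[...,:2]-C)@Rz.T
slots.py:6: RuntimeWarning: invalid value encountered in multiply
  o=c[:3,3]; T=o+(P-o)*((.031-o[2])/(P[...,2]-o[2]))[...,None]; t=(T[...,:2]-C)@Rz.T
```

Depth camera gives about 12, 5 and 8 mm for slots 1, 2 and 3, with slots at frame y of -57, +5.1 and +57 mm. I still have to probe them. First I measure where the held gauge appears in the same camera, so the lateral calibration error cancels.

```bash
cat > gau.py <<'E'
from h import *
def gauge(f,d,K,c,pos,quat):
    P=cloud(d,K,c); t=(P-pos)@R.from_quat(quat).as_matrix()
    v,u=np.mgrid[:400,:640]; b=(v>195)&(v<236)&(u>240)&(u<400)&(d>0)
    for n,lo,hi in(('base top',.190,.202),('body top',.132,.142)):
        m=b&(t[...,2]>lo)&(t[...,2]<hi)
        if m.sum()>5:
            y=t[m][:,1]*1e3; print(n,m.sum(),'tool y',np.percentile(y,[0,1,99,100]).round(1),'mid',round((np.percentile(y,1)+np.percentile(y,99))/2,2),'z',np.median(t[m][:,2]).round(4),'x',np.percentile(t[m][:,0]*1e3,[1,99]).round(1))
E
python3 - <<'E'
from gau import *
z=np.load('w4.npz');f,d,K,c=[z[k] for k in 'fdKc']
s=read_state(); gauge(f,d,K,c,s['position'],s['tcp_rot']); print(s['position'])
print('tool y dir',R.from_quat(s['tcp_rot']).as_matrix()[:,1], 'z',R.from_quat(s['tcp_rot']).as_matrix()[:,2])
g=cv2.cvtColor(f,cv2.COLOR_RGB2GRAY).astype(int);np.set_printoptions(linewidth=250)
for v in(222,230):print(g[v,262:280],g[v,355:375])
# slots in tool frame
Rt=R.from_quat(s['tcp_rot']).as_matrix();a=np.deg2rad(10.83);C=np.array([.5218,-.1705])
for x,y in((-.3,-57),(1.1,5.1),(-.3,57)):
    w=C+np.array([np.cos(a)*x-np.sin(a)*y,np.sin(a)*x+np.cos(a)*y])/1e3
    print('slot world',w.round(4),'shift/0.12',((w-s['position'][:2])/.12).round(3))
E
```

```text
base top 928 tool y [-32.4 -31.8  31.   31.6] mid -0.44 z 0.1955 x [ 3.4 20.2]
[ 0.606684   -0.14944165  0.34755458]
tool y dir [-0.18819577  0.98212912  0.00218   ] z [-0.00243471  0.00175312 -0.9999955 ]
[114 116 114 116 115 111 110 169 228 231 231 230 230 231 231 230 230 230] [229 232 230 230 232 229 230 229 232 232 235 177 122 113 115 119 117 118 117 116]
[117 114 117 114 113 112 115 123 221 234 232 232 232 232 232 233 232 233] [231 233 232 231 233 232 232 232 232 234 231 141 106 114 114 114 113 115 116 118]
slot world [ 0.5322 -0.2265] shift/0.12 [-0.621 -0.642]
slot world [ 0.5219 -0.1653] shift/0.12 [-0.706 -0.132]
slot world [ 0.5108 -0.1146] shift/0.12 [-0.799  0.291]
```

Call:
carry_out(series=[0,0,0,-0.35,-0.06,0,0.9,0,0,0,-0.7,-0.13,0,0.9,0,0,0,-0.706,-0.132,-0.3,0.9,0,0,0,-0.706,-0.132,-0.65,0.9,0,0,0,-0.706,-0.132,-0.65,0.9,0,0,0,-0.706,-0.132,-0.65,0.9])

```text
time: 5.92
position: [0.5229, -0.1661, 0.2722]
tcp_rot: [-0.095, 0.995, -0.0, 0.001]
force: [0.4, 0.4, -4.8]
finger_gap: 0.258
```

```bash
python3 - <<'E'
from gau import *
s=read_state();print(s['time'],s['position'],s['force'])
f,d,K,c=get('wrist'); np.savez('w5',f=f,d=d,K=K,c=c); gauge(f,d,K,c,s['position'],s['tcp_rot'])
Rt=R.from_quat(s['tcp_rot']).as_matrix();print(Rt[:,1],Rt[:,2])
P=cloud(d,K,c);a=np.deg2rad(10.83);C=np.array([.5218,-.1705])
q=(P[...,:2]-C)@np.array([[np.cos(a),-np.sin(a)],[np.sin(a),np.cos(a)]]);print('tcp in frame',(s['position'][:2]-C)@np.array([[np.cos(a),-np.sin(a)],[np.sin(a),np.cos(a)]]))
save('w5',cv2.resize(f[120:260,200:440],None,fx=3.3,fy=3.3))
E
```

```text
5.925 [ 0.52285362 -0.16614322  0.27220191] [ 0.41319564  0.44759439 -4.83043912]
base top 940 tool y [-32.3 -31.5  31.2  31.8] mid -0.15 z 0.1951 x [ 3.1 19.8]
[-1.88920794e-01  9.81991934e-01 -8.80307878e-04] [ 1.64814105e-03 -5.79371783e-04 -9.99998474e-01]
tcp in frame [0.00185347 0.00408121]
```

View pics/w5.png

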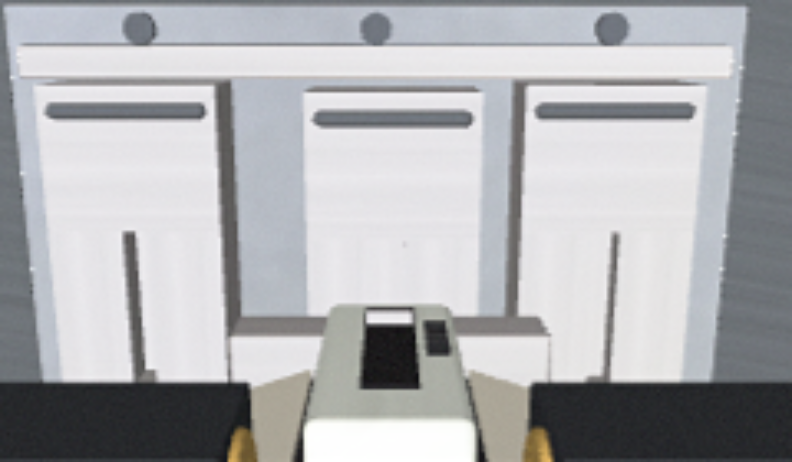

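The gauge is over coupon 2. The ends of slots 1 and 3 show clearly, and slot 2's end is just above the base. I'll measure each slot's tool-frame y from this same picture.

```bash
cat > rel.py <<'E'
from h import *
def rel(d,K,c,s,yaw=10.83):
    P=cloud(d,K,c); o=c[:3,3]; v,u=np.mgrid[:400,:640]
    Rt=R.from_quat(s['tcp_rot']).as_matrix(); pos=s['position']; a=np.deg2rad(yaw)
    ex=np.array([np.cos(a),np.sin(a)]); ey=np.array([-np.sin(a),np.cos(a)])
    tip=pos+Rt[:,2]*.224
    with np.errstate(all='ignore'): T=o+(P-o)*((.0304-o[2])/(P[...,2]-o[2]))[...,None]
    q=np.stack([(T[...,:2]-tip[:2])@ex,(T[...,:2]-tip[:2])@ey],-1)*1e3
    m=(v>120)&(v<228)&(u>190)&(u<450)&(d>0)&(P[...,2]<.0268)&(P[...,2]>.015)
    m=cv2.morphologyEx(m.astype(np.uint8),cv2.MORPH_OPEN,np.ones((2,2)))
    n,L,S,_=cv2.connectedComponentsWithStats(m)
    for i in range(1,n):
        if S[i,4]<8: continue
        k=L==i; 
        mids=[(q[r][k[r]][:,1].min()+q[r][k[r]][:,1].max())/2 for r in np.unique(v[k])]
        print('area',S[i,4],'rows',S[i,1],S[i,1]+S[i,3],'x',np.percentile(q[k][:,0],[0,100]).round(1),'y mid',np.mean(mids).round(2),'w',np.ptp(q[k][:,1]).round(1),'z',np.percentile(P[k][:,2],20).round(4))
    print('tip xy',tip.round(4))
E
python3 - <<'E'
from rel import *
z=np.load('w5.npz');f,d,K,c=[z[k] for k in 'fdKc'];rel(d,K,c,read_state())
E
```

```text
area 2158 rows 135 145 x [nan nan] y mid nan w nan z 0.0166
area 173 rows 146 221 x [-58.5   1.4] y mid -38.37 w 2.1 z 0.013
area 10 rows 146 151 x [-58.5 -55.5] y mid 31.86 w 0.9 z 0.0264
area 54 rows 154 181 x [-52.4 -32.1] y mid 31.65 w 1.6 z 0.0237
area 46 rows 182 205 x [-30.4 -12.3] y mid 31.64 w 1.5 z 0.0231
area 226 rows 191 229 x [nan nan] y mid nan w nan z 0.0181
area 233 rows 191 229 x [nan nan] y mid nan w nan z 0.0221
area 149 rows 193 213 x [nan nan] y mid nan w nan z 0.025
area 16 rows 209 217 x [-8.1 -2.1] y mid 31.42 w 1.0 z 0.0225
tip xy [ 0.5236 -0.1667  0.0487]
```

```bash
sed -i 's/    n,L,S,_=cv2/    m=m*(d>0)\n    n,L,S,_=cv2/; s/S\[i,4\]<8/S[i,4]<100/; s/tip=pos+Rt/tip=pos+Rt/' rel.py
python3 - <<'E'
from rel import *
z=np.load('w5.npz');f,d,K,c=[z[k] for k in 'fdKc'];print(np.isnan(d).sum(),(d==0).sum(),np.isinf(d).sum());d=np.nan_to_num(d);rel(d,K,c,read_state())
E
```

```text
0 3642 0
area 2151 rows 135 145 x [-66.8 -59.9] y mid -2.35 w 165.6 z 0.0166
area 173 rows 146 221 x [-58.5   1.4] y mid -38.37 w 2.1 z 0.013
area 225 rows 191 229 x [-23.    8.4] y mid -60.53 w 5.1 z 0.0181
area 232 rows 191 229 x [-23.2   8.3] y mid 53.48 w 5.1 z 0.0221
area 147 rows 193 213 x [-21.5  -5.5] y mid 1.8 w 5.7 z 0.025
tip xy [ 0.5236 -0.1667  0.0487]
```

Call:
carry_out(series=[0,0,0,-0.012,0.015,0,0.9,0,0,0,-0.012,0.015,-0.08,0.9,0,0,0,-0.012,0.015,-0.12,0.9,0,0,0,-0.012,0.015,-0.15,0.9,0,0,0,-0.012,0.015,-0.165,0.9,0,0,0,-0.012,0.015,-0.175,0.9,0,0,0,-0.012,0.015,-0.175,0.9])

```text
time: 6.85
position: [0.5207, -0.165, 0.2499]
tcp_rot: [-0.094, 0.996, 0.0, -0.0]
force: [0.1, -0.0, -5.1]
finger_gap: 0.257
```

```bash
python3 - <<'E'
from rel import *
s=read_state();print(s['time'],s['position'],s['force'],s['ft_torque'])
E
```

```text
6.85 [ 0.52069591 -0.16498274  0.24990024] [ 0.12319647 -0.00607774 -5.10299127] [-0.03084902  0.01585653 -0.0061307 ]
```

The tip is in slot 2: no force at 4.5 mm below the coupon top. I'll feel for the bottom.

Call:
carry_out(series=[0,0,0,0,0,-0.004,0.9,0,0,0,0,0,-0.008,0.9,0,0,0,0,0,-0.008,0.9])

```text
time: 7.22
position: [0.5207, -0.165, 0.2493]
tcp_rot: [-0.094, 0.996, -0.0, 0.0]
force: [-1.1, 0.3, -3.0]
finger_gap: 0.26
```

Call:
carry_out(series=[0,0,0,0,0,-0.004,0.9,0,0,0,0,0,-0.008,0.9,0,0,0,0,0,-0.008,0.9])

```text
time: 7.6
position: [0.5208, -0.165, 0.2483]
tcp_rot: [-0.094, 0.996, -0.0, 0.0]
force: [-0.8, -1.2, 2.1]
finger_gap: 0.26
```

Call:
carry_out(series=[0,0,0,0,0,-0.004,0.9,0,0,0,0,0,-0.008,0.9,0,0,0,0,0,-0.008,0.9])

```text
time: 7.98
position: [0.5208, -0.165, 0.2471]
tcp_rot: [-0.094, 0.996, -0.0, 0.0]
force: [-0.7, 1.0, 1.0]
finger_gap: 0.262
```

The bottom is felt at TCP z ≈ 0.2493, so slot 2 is about 5 mm deep. Slot 3 next.

Call:
carry_out(series=[0,0,0,0,0,0.12,0.9,0,0,0,0,0,0.22,0.9,0,0,0,-0.045,0.2,0.22,0.9,0,0,0,-0.093,0.422,0.22,0.9,0,0,0,-0.093,0.422,0.2,0.9,0,0,0,-0.093,0.422,0.1,0.9,0,0,0,-0.093,0.422,0.05,0.9,0,0,0,-0.093,0.422,0.03,0.9])

```text
time: 8.98
position: [0.5094, -0.1146, 0.2498]
tcp_rot: [-0.094, 0.996, 0.0, -0.001]
force: [-0.3, 0.3, -5.4]
finger_gap: 0.259
```

Call:
carry_out(series=[0,0,0,0,0,-0.004,0.9,0,0,0,0,0,-0.008,0.9,0,0,0,0,0,-0.008,0.9])

```text
time: 9.35
position: [0.5096, -0.1144, 0.2499]
tcp_rot: [-0.094, 0.996, -0.0, 0.0]
force: [0.0, -0.2, -5.0]
finger_gap: 0.26
```

Call:
carry_out(series=[0,0,0,0,0,-0.004,0.9,0,0,0,0,0,-0.01,0.9,0,0,0,0,0,-0.01,0.9])

```text
time: 9.72
position: [0.5095, -0.1143, 0.2485]
tcp_rot: [-0.094, 0.996, 0.0, -0.0]
force: [-0.0, -0.4, -5.8]
finger_gap: 0.262
```

Call:
carry_out(series=[0,0,0,0,0,-0.004,0.9,0,0,0,0,0,-0.01,0.9,0,0,0,0,0,-0.01,0.9])

```text
time: 10.1
position: [0.5095, -0.1143, 0.2472]
tcp_rot: [-0.094, 0.996, 0.0, -0.0]
force: [-0.3, 0.2, -4.9]
finger_gap: 0.257
```

Call:
carry_out(series=[0,0,0,0,0,-0.003,0.9,0,0,0,0,0,-0.006,0.9,0,0,0,0,0,-0.006,0.9])

```text
time: 10.48
position: [0.5095, -0.1143, 0.2465]
tcp_rot: [-0.094, 0.996, 0.0, -0.0]
force: [-0.0, -0.2, -4.9]
finger_gap: 0.254
```

Call:
carry_out(series=[0,0,0,0,0,-0.003,0.9,0,0,0,0,0,-0.006,0.9,0,0,0,0,0,-0.006,0.9])

```text
time: 10.85
position: [0.5095, -0.1143, 0.2462]
tcp_rot: [-0.094, 0.996, -0.0, 0.0]
force: [-1.2, 0.9, -0.6]
finger_gap: 0.256
```

Call:
carry_out(series=[0,0,0,0,0,-0.003,0.9,0,0,0,0,0,-0.008,0.9,0,0,0,0,0,-0.008,0.9])

```text
time: 11.22
position: [0.5096, -0.1143, 0.245]
tcp_rot: [-0.094, 0.996, -0.0, 0.0]
force: [-0.7, 0.7, 1.6]
finger_gap: 0.258
```

The bottom is felt at about 0.2463, so slot 3 is about 8 mm deep. Slot 1 next.

Call:
carry_out(series=[0,0,0,0,0,0.14,0.9,0,0,0,0,0,0.24,0.9,0,0,0,0.06,-0.3,0.24,0.9,0,0,0,0.12,-0.63,0.24,0.9,0,0,0,0.178,-0.933,0.24,0.9,0,0,0,0.178,-0.933,0.22,0.9,0,0,0,0.178,-0.933,0.12,0.9,0,0,0,0.178,-0.933,0.05,0.9])

```text
time: 12.22
position: [0.5306, -0.2253, 0.2501]
tcp_rot: [-0.095, 0.995, 0.0, -0.001]
force: [-1.8, 1.1, 1.9]
finger_gap: 0.259
```

Call:
carry_out(series=[0,0,0,0,0,-0.01,0.9,0,0,0,0,0,-0.02,0.9,0,0,0,0,0,-0.02,0.9])

```text
time: 12.6
position: [0.5308, -0.2258, 0.2487]
tcp_rot: [-0.095, 0.996, 0.0, -0.0]
force: [-2.3, 1.8, -0.2]
finger_gap: 0.259
```

Call:
carry_out(series=[0,0,0,0,0,-0.01,0.9,0,0,0,0,0,-0.02,0.9,0,0,0,0,0,-0.02,0.9])

```text
time: 12.98
position: [0.5311, -0.2267, 0.2458]
tcp_rot: [-0.094, 0.996, -0.0, 0.0]
force: [0.7, -2.3, -6.2]
finger_gap: 0.257
```

Call:
carry_out(series=[0,0,0,0,0,-0.006,0.9,0,0,0,0,0,-0.012,0.9,0,0,0,0,0,-0.012,0.9])

```text
time: 13.35
position: [0.531, -0.2266, 0.2447]
tcp_rot: [-0.094, 0.996, -0.0, 0.0]
force: [1.6, -3.1, -4.4]
finger_gap: 0.258
```

Call:
carry_out(series=[0,0,0,0,-0.004,0,0.9,0,0,0,0,-0.004,0,0.9])

```text
time: 13.6
position: [0.531, -0.2268, 0.2447]
tcp_rot: [-0.094, 0.996, -0.0, 0.0]
force: [1.4, -2.1, -4.5]
finger_gap: 0.259
```

```bash
python3 - <<'E'
from rel import *
s=read_state();print(s['time'],s['position'],s['force'],s['ft_torque'])
E
```

```text
13.6 [ 0.53098782 -0.22677046  0.24473095] [ 1.41081901 -2.06151251 -4.48805101] [-0.49994285 -0.34248529  0.01265302]
```

Call:
carry_out(series=[0,0,0,0,-0.004,0,0.9,0,0,0,0,-0.006,0,0.9,0,0,0,0,-0.006,0,0.9])

```text
time: 13.98
position: [0.5307, -0.2272, 0.2445]
tcp_rot: [-0.094, 0.996, 0.0, -0.0]
force: [-0.0, 0.6, -4.5]
finger_gap: 0.259
```

Call:
carry_out(series=[0,0,0,0,0,-0.005,0.9,0,0,0,0,0,-0.01,0.9,0,0,0,0,0,-0.01,0.9])

```text
time: 14.35
position: [0.5308, -0.2274, 0.2433]
tcp_rot: [-0.094, 0.996, 0.0, -0.0]
force: [0.1, 0.9, -4.8]
finger_gap: 0.256
```

Call:
carry_out(series=[0,0,0,0,0,-0.004,0.9,0,0,0,0,0,-0.008,0.9,0,0,0,0,0,-0.008,0.9])

```text
time: 14.72
position: [0.5309, -0.2275, 0.2425]
tcp_rot: [-0.094, 0.996, 0.0, -0.0]
force: [-0.7, -0.1, -5.3]
finger_gap: 0.26
```

Call:
carry_out(series=[0,0,0,0,0,-0.004,0.9,0,0,0,0,0,-0.008,0.9,0,0,0,0,0,-0.008,0.9])

```text
time: 15.1
position: [0.5309, -0.2275, 0.2421]
tcp_rot: [-0.094, 0.996, -0.0, 0.0]
force: [-1.6, 0.4, 1.6]
finger_gap: 0.26
```

The bottom is felt at about 0.2423, so slot 1 is about 12 mm deep and is the deepest. Now I'll press flat.

Call:
carry_out(series=[0,0,0,0,0,-0.008,0.9,0,0,0,0,0,-0.016,0.9,0,0,0,0,0,-0.016,0.9])

```text
time: 15.48
position: [0.5309, -0.2275, 0.2396]
tcp_rot: [-0.094, 0.996, -0.0, 0.0]
force: [-0.3, -0.2, 1.8]
finger_gap: 0.26
```

Call:
carry_out(series=[0,0,0,0,0,-0.006,0.9,0,0,0,0,0,-0.01,0.9,0,0,0,0,0,-0.01,0.9])

```text
time: 15.85
position: [0.5309, -0.2275, 0.2394]
tcp_rot: [-0.094, 0.996, -0.0, 0.0]
force: [-3.7, 2.3, 8.7]
finger_gap: 0.259
```

Call:
carry_out(series=[0,0,0,0,0,-0.006,0.9,0,0,0,0,0,-0.01,0.9,0,0,0,0,0,-0.01,0.9,0,0,0,0,0,-0.01,0.9])

```text
time: 16.35
position: [0.5308, -0.2274, 0.2394]
tcp_rot: [-0.094, 0.996, -0.0, 0.0]
force: [-5.6, 3.5, 17.7]
finger_gap: 0.26
```

```bash
python3 - <<'E'
from rel import *
s=read_state();print(s['time'],s['position'],s['force'],s['ft_torque'],R.from_quat(s['tcp_rot']).as_matrix().round(4).tolist())
E
```

```text
16.35 [ 0.53083541 -0.22743021  0.23938814] [-5.59590998  3.50284707 17.71337888] [0.81187093 1.21724875 0.03231959] [[-0.9822, -0.188, 0.001], [-0.188, 0.9822, -0.0006], [-0.0009, -0.0008, -1.0]]
```

Call:
carry_out(series=[0,0,0,0,0,0,0.9,0,0,0,0,0,0,0.9,0,0,0,0,0,0,0.9,0,0,0,0,0,0,0.9,0,0,0,0,0,0,0.9,0,0,0,0,0,0,0.9,0,0,0,0,0,0,0.9,0,0,0,0,0,0,0.9])

```text
time: 17.35
position: [0.5308, -0.2274, 0.2394]
tcp_rot: [-0.094, 0.996, -0.0, 0.001]
force: [-5.9, 3.2, 17.6]
finger_gap: 0.256
```

Call:
carry_out(series=[0,0,0,0,0,0.006,0.9,0,0,0,0,0,0.006,0.7,0,0,0,0,0,0.006,0.55,0,0,0,0,0,0.006,0.5,0,0,0,0,0,0.006,0.5])

```text
time: 17.98
position: [0.5309, -0.2275, 0.2377]
tcp_rot: [-0.094, 0.996, 0.0, -0.0]
force: [0.2, -0.6, -0.4]
finger_gap: 0.494
```

Call:
carry_out(series=[0,0,0,0,0,0.15,0.5,0,0,0,0,0,0.5,0.5,0,0,0,0,0,1,0.4,0,0,0,0.4,0.05,1,0.4,0,0,0,0.7,0.1,1,0.4,0,0,0,0.7,0.1,1,0.4,0,0,0,0.7,0.1,1,0.4])

```text
time: 18.85
position: [0.6144, -0.2155, 0.3573]
tcp_rot: [-0.094, 0.996, 0.0, -0.001]
force: [0.7, 0.1, -0.1]
finger_gap: 0.603
```

```bash
python3 - <<'E'
from h import *
s=read_state();print(s['time'],s['position'],s['force'])
f,d,K,c=get('wrist'); P=cloud(d,K,c); v,u=np.mgrid[:400,:640]
b=(v<235)&(u>150)&(u<500)&(d>0)
a=np.deg2rad(10.83);C=np.array([.5218,-.1705])
for lo,hi in((.095,.115),(.0385,.052)):
    m=b&(P[...,2]>lo)&(P[...,2]<hi)&(np.hypot(P[...,0]-.531,P[...,1]+.2275)<.045)
    if m.sum()>20:
        A=np.c_[P[m][:,:2],np.ones(m.sum())];k=np.linalg.lstsq(A,P[m][:,2],rcond=None)[0]
        r=cv2.minAreaRect((P[m][:,:2]*1000).astype(np.float32));print(m.sum(),r,np.median(P[m][:,2]),'slope',k[:2].round(3))
save('w6',f)
E
```

```text
18.85 [ 0.61441465 -0.21548474  0.35730998] [ 0.65078105  0.09995328 -0.1258735 ]
1573 ((531.3092651367188, -227.52845764160156), (39.84995651245117, 23.71175765991211), 11.916661262512207) 0.10247855170524375 slope [-0.004  0.001]
968 ((530.8816528320312, -227.72531127929688), (25.762096405029297, 63.973243713378906), 10.834388732910156) 0.044504506222598356 slope [-0.003 -0.001]
```

View pics/w6.png

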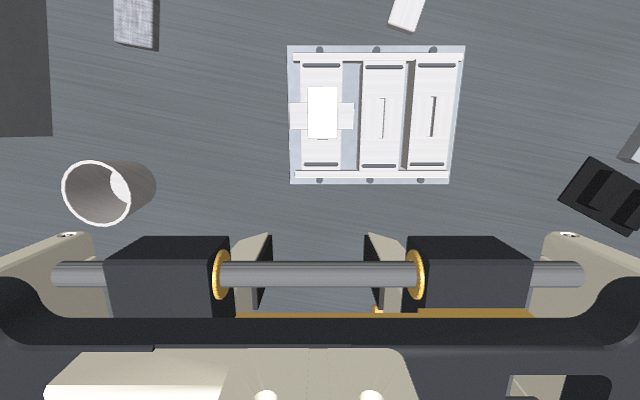

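The gauge stands alone in slot 1 at about (322,112) and the gripper is clear. Its base top is at 44.5 mm (31 + 14 expected), its top at 102.5 mm (31 + 72), it is level to within 0.4 %, and it is at the same yaw as the frame. I'll hand the job in.

```bash
python3 -c "
from workcell import *
print(finish_job())"
```

```text
the job is handed in; nothing more can be done
None
```

I probed all three slots, and the first one (frame y ≈ -57 mm) is the deepest. The gauge now stands flat in it. The job was handed in after about 19 s of robot time.

| Slot | Depth felt with the gauge | Depth seen by the wrist camera |
|---|---|---|
| 1 | about 12 mm | 12.0 mm |
| 2 | about 5 mm | 5.2 mm |
| 3 | about 8 mm | 8.1 mm |

- **Pressing:** I pushed the gauge down in slot 1 with about 23 N until its height stopped changing. I held it for about 1 s, eased off, opened the fingers and backed away.
- **Last checks:** After release, the base top is at 44.5 mm and the gauge top at 102.5 mm, against 45 and 103 mm expected for a flat base. It leans no more than 0.4 % and sits at the frame's angle, with the robot clear of it.
- **What went less cleanly:** On the way into slot 1 the probe briefly caught the slot's edge, with a few newtons sideways. I corrected by about 1 mm, and the sideways force had gone before the probe touched bottom.
- **Not checked:** I did not read the pointer on the gauge body directly, nor measure the other objects again. The last picture covers only part of the bench, and I saw no sign of contact with anything else.

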